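# Load the sample changer's carousel in the order of the prep rack

### The job

Load the four specimens from the prep rack into the sample changer's carousel in the same order, so that the run matches the log: take them one at a time, beginning at the rack's finger-tab end, put the first in the seat at the carousel's index tab and each next one in the next seat clockwise (seen from above). Keep them upright, set each down flat in its seat without dropping it, and leave the other things on the desk where they are.

Things in the scene. Friction and masses are not known exactly. Their poses are not given: they have to be found in the camera images.
- prep_rack: grey rack bar 70 x 230 mm, 14 mm high, fixed, lying any way round; four round recesses in a row, 49 mm wide, floor 8 mm above the desk. Origin: centre of underside; y runs along the row to the end with the round finger tab (38 mm wide, dark dot, tip at y = +137 mm). Recess centres: place 1 y = +81 mm (tab end), 2 +27, 3 -27, 4 -81 mm
- carousel: round aluminium tray, fixed, turned any way, 200 mm across, 8 mm thick; four black ring seats stand on it (57 mm wide inside, 67 outside; floor 8 mm, ring top 15 mm above the desk), hub 12 mm high. Origin: centre of underside. Square index tab with dark dot at the rim on +x. Seat centres: place 1 x = +62 mm (at the tab), then clockwise from above 2 y = -62, 3 x = -62, 4 y = +62 mm
- seat_1 (a point): centre of the floor of carousel seat 1, 8 mm above the desk, the seat at the index tab
- seat_2 (a point): centre of the floor of carousel seat 2, 8 mm above the desk, next clockwise from seat 1
- seat_3 (a point): centre of the floor of carousel seat 3, 8 mm above the desk, next clockwise from seat 2
- seat_4 (a point): centre of the floor of carousel seat 4, 8 mm above the desk, next clockwise from seat 3
- cup_a: one of three like sample cups: white, round, flat-lidded, 45 mm over the coloured ring round its waist, 24 mm high, about 30 g; grip it across its 41 to 45 mm diameter. Origin: centre of its underside, z up. Which of the rack's four places it starts in changes
- cup_b: one of three like sample cups: white, round, flat-lidded, 45 mm over the coloured ring round its waist, 24 mm high, about 30 g; grip it across its 41 to 45 mm diameter. Origin: centre of its underside, z up. Which of the rack's four places it starts in changes
- cup_c: one of three like sample cups: white, round, flat-lidded, 45 mm over the coloured ring round its waist, 24 mm high, about 30 g; grip it across its 41 to 45 mm diameter. Origin: centre of its underside, z up. Which of the rack's four places it starts in changes
- check_disc: plain turned check disc, pale yellow, 25 mm in diameter, 18 mm high, about 30 g. Origin: centre of its underside, z up. It stands somewhere in the row; which of the rack's four places changes
- film_roll: bystander: standing white roll of film, 50 mm in diameter, 74 mm high; origin centre of its underside. Leave alone
- powder_pot: bystander: white pot with blue lid, 43 mm in diameter, 46 mm high; origin centre of its underside. Leave alone
- tweezers: bystander: steel tweezers 122 mm long lying on the desk near the front edge; origin centre of the underside. Leave alone
Things that resemble listed ones, but are neither listed nor needed, are in the scene too. Leave any purple look-alike of the check_disc alone.

How it is judged:
By the outcome, as a careful person would: the job done as asked, in the order asked, and still so for the second after the job is handed in, with the robot touching nothing.
It also fails if it takes over 88 s, if anything falls off the work surface, if the arm or the gripper's body presses on something with over 40 N, if the wrist force passes 120 N, or if a joint passes its speed limit or range.

### The arm

A 7-joint arm with a two-finger parallel gripper is mounted at the origin on a cart in front of the work surface, level with it; the furniture and walls round the work are solid. World frame = base frame: x ahead of the robot, y to its left, z up, the work surface at z = 0. Lengths are in m, angles in rad, forces in N, time in s.
With the tool pointing down it reaches from about 0.35 to 0.9 m from the base axis. Payload 8.1 kg.
Tool frame: the origin (TCP) lies midway between the tips of the shut fingers; the grasp point (between the pads) lies 19 mm behind it; z points along the fingers, y is the line along which they close (so a half turn about z gives the same grasp; the last joint's range is limited). The gripper opens to 92 mm and grips with 3 to 60 N. Pads are 19 mm wide; open, the fingers measure 130 mm over their backs; the gripper's body (75 mm by 190 mm) begins 47 mm behind the grasp point.
Start: joints at [1.08, 0.434, 0.025, 1.573, -0.012, 1.134, -0.075], TCP at [0.236, -0.579, 0.198] pointing down, gripper open.
Joint ranges: [-2.62, 2.62], [-0.44, 2.09], [-1.27, 1.32], [0.08, 2.57], [-1.32, 4.46], [0.12, 2], [-2.74, 2.74]. Speed limits (rad/s): [2.22, 2.22, 3.01, 3.01, 3.14, 3.14, 3.14].

### API

Orientations are given as a rotation vector (axis times angle).
In Python, from cell import arm gives the robot as it stands.
- The arm moves only by the tool carry_out, never from a script. Its arguments are lists of equal length, an entry for each row: "claw": the finger opening in cm, from 0 to 9.18; "delta_pos": the shift along the tool's x, y, z in cm, a list of three; "angular": the turn, a rotation vector about the tool's x, y, z in rad, a list of three. In form: {"claw": [claw, ...], "delta_pos": [[dx, dy, dz], ...], "angular": [[ax, ay, az], ...]}. A call has 1 to 20 rows; each row shifts and turns the commanded pose from where the row before left it, along the tool's axes as they then stand; what a row does not reach is not made up. A row lasts 1/10 s, in which the tool goes at most 50 mm and 8.59 degrees, less where a joint would pass 70% of its speed; a pose out of reach is approached as far as the arm can. A call with a gripper value outside its range is refused whole. The fingers move at their own pace and stop on an object; "force" is the grip in N (left out, the last holds). Time passes only in rows, so rows that do not move let the fingers close. It gives the time, the measured TCP pose, the force, the opening and the grip force at its end, in the units of the state.
- arm.observe(): the state, without advancing time (a new reading comes with each control period).
- arm.get_image(name): name is "scene" or "top"; returns a dict with "frame" (400x640x3 uint8, red, green, blue), "mtx" (3x3 intrinsics, pixels), "T" (4x4, takes a point from camera to world coordinates). Camera axes: x right, y down, z forward; pixel columns grow to the right and rows downward; lengths in m; the calibration is good to about 2 mm. A picture is of the moment at which its call begins. There is no depth.
- arm.sign_off(): hands the job in; it is judged then, once.
Trained networks look in a picture, given as the dict that the camera call returned (one of the last four; its "shot" number tells which), for a name from the list of things; names that differ only in an ending like _2 or _b are one class to them, and where a whole thing is asked for, a point or a joint stands for the part that bears it (a point fixed in the world has none). Each returns a list of dicts, best first, with "conf" (0 to 1); they miss things now and then, are a little off and sometimes report something else, mostly with a low value. They report only what shows in the picture. A call takes as long as a camera call. They do not tell look-alikes from the thing itself.
- arm.look_for(label, picture): "centre" ([column, row] as shares, 0 to 1, of the picture: columns of its width, rows of its height, amid what is visible of it).
- arm.trace(label, picture): "region" (400x640 bool, what is visible of it) and "centre" ([column, row] as shares, 0 to 1, of the picture: columns of its width, rows of its height, amid what is visible of it).
- arm.place_of(label, picture): "centre" ([column, row] as shares, 0 to 1, of the picture: columns of its width, rows of its height: a listed point, or the origin of a listed thing).
The state is a dict: "clock": time; "joints": joint angles; "dq": joint speeds; "joint_efforts": joint torques, N m; "position": TCP position; "ee_rot": TCP orientation; "force": force on the tool from outside, world axes, zero at the start; "ft_torque": the same for the moment, N m; "width": opening from 0.0 (shut) to 1.0 (fully open); "gripper_force": force on a finger pad.
Only numpy, scipy, OpenCV 4.12 (cv2) and the standard library are available. Lean on these libraries where they do the work, as an engineer would, in place of code of your own. Each camera call takes 0.05 s, during which the arm holds its last target. There are 200 camera calls.

## Working session

There is one attempt and no reset: what is moved stays moved. The work goes in short steps, Python scripts to look and compute and a tool call to move; the robot and the scene stay as the last step left them, time stands still between calls to the robot, and variables do not carry over. Pictures are saved under pics/ and viewed, at most 14 in all, crops included, and the job is handed in when it is done.

Besides the shell and the picture viewer there is one more tool, called after ">>>" as name(argument=value, ...) on one line, values as JSON. carry_out: Moves the arm, as the interface text tells. Its arguments: {"type":"object","properties":{"claw":{"type":"array","items":{"type":"number"}},"delta_pos":{"type":"array","items":{"type":"array","items":{"type":"number"}}},"angular":{"type":"array","items":{"type":"array","items":{"type":"number"}}},"force":{"type":"number"}},"required":["claw","delta_pos","angular"]}

```bash
mkdir -p pics; ls; python3 - <<'E'
from cell import arm
import cv2
s=arm.observe();print({k:s[k] for k in('clock','position','ee_rot','width','force')})
for n in('scene','top'):
    p=arm.get_image(n);cv2.imwrite(f'pics/{n}0.png',p['frame'][:,:,::-1]);print(n,p['mtx'].tolist(),p['T'].round(4).tolist())
    for l in('prep_rack','carousel','seat_1','cup_a','check_disc'):
        for d in arm.place_of(l,p)[:5]: print(l,[round(d['centre'][0]*640,1),round(d['centre'][1]*400,1)],round(d['conf'],2))
E
```

```text
pics
{'clock': 0.0, 'position': array([ 0.23608259, -0.57810619,  0.19684942]), 'ee_rot': array([-3.08128789e+00, -6.04958144e-01,  6.97657449e-04]), 'width': 0.9999168517283824, 'force': array([0.27041764, 0.52185381, 0.04463947])}
scene [[486.14180579739576, 0.0, 319.05070212326973], [0.0, 486.14180579739576, 200.02863941384453], [0.0, 0.0, 1.0]] [[-0.6983, -0.5538, 0.4535, -0.0308], [-0.7157, 0.5478, -0.4332, 0.7158], [-0.0085, -0.6271, -0.7789, 1.0008], [0.0, 0.0, 0.0, 1.0]]
prep_rack [314.0, 182.7] 0.88
carousel [269.3, 263.0] 0.75
seat_1 [261.3, 242.4] 0.98
seat_1 [294.2, 255.1] 0.87
seat_1 [282.6, 281.1] 0.72
seat_1 [243.5, 267.9] 0.65
cup_a [306.6, 187.5] 0.74
cup_a [315.2, 167.0] 0.49
cup_a [299.1, 196.2] 0.47
check_disc [323.1, 158.9] 0.55
check_disc [356.5, 147.5] 0.42
check_disc [308.5, 142.1] 0.42
check_disc [288.7, 151.1] 0.38
top [[485.31884226965695, 0.0, 324.9906709193607], [0.0, 485.31884226965695, 200.6983973892174], [0.0, 0.0, 1.0]] [[0.026, -0.997, 0.0728, 0.474], [-0.9994, -0.0243, 0.0238, 0.1827], [-0.022, -0.0734, -0.9971, 1.0235], [0.0, 0.0, 0.0, 1.0]]
prep_rack [362.1, 174.8] 0.59
carousel [243.7, 225.1] 0.87
carousel [396.9, 152.9] 0.46
carousel [306.6, 113.8] 0.17
seat_1 [219.9, 209.9] 0.81
seat_1 [258.7, 198.1] 0.8
seat_1 [230.2, 251.1] 0.69
seat_1 [269.6, 235.8] 0.66
cup_a [375.3, 165.3] 0.72
cup_a [352.2, 177.8] 0.6
check_disc [380.0, 107.8] 0.61
check_disc [448.4, 170.5] 0.58
check_disc [395.7, 155.9] 0.54
check_disc [414.1, 112.6] 0.43
```

```bash
python3 - <<'E'
import cv2
a=cv2.imread('pics/scene0.png')[120:310,200:400];cv2.imwrite('pics/sc.png',cv2.resize(a,None,fx=3.1,fy=3.1,interpolation=2))
b=cv2.imread('pics/top0.png')[80:280,190:470];cv2.imwrite('pics/tc.png',cv2.resize(b,None,fx=2.8,fy=2.8,interpolation=2))
E
```

```text
(no output)
```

View pics/top0.png

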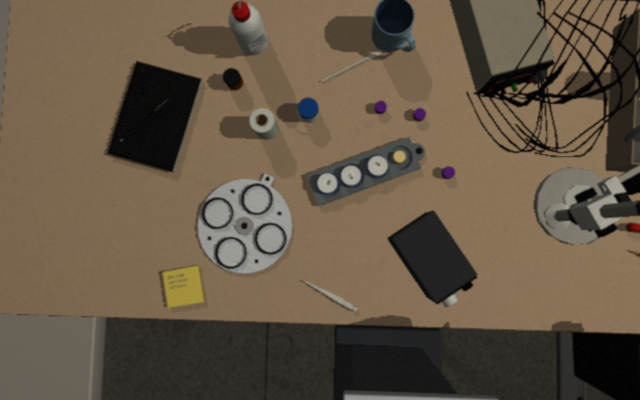

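View pics/tc.png

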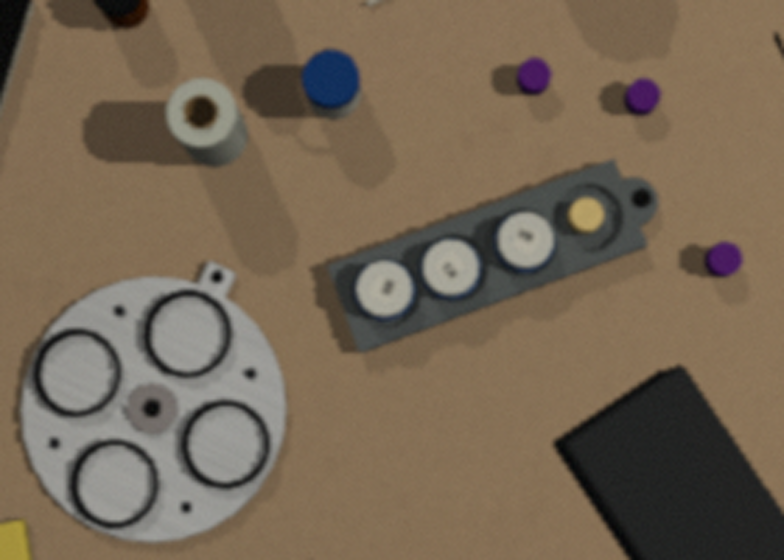

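View pics/sc.png

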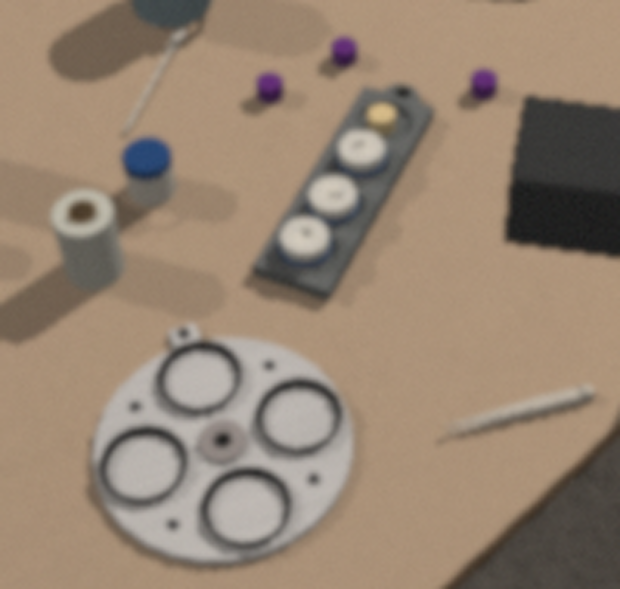

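The top view shows the rack's finger tab with its dot at pixel (419,151). Next to it is the pale yellow disc at (400,157), then cups at (377,166), (351,177) and (327,183). The carousel's index tab is at (267,179).

**Check disc candidates:** the yellow disc at (400,157) stands in the rack. The purple ones at (380,107), (419,114) and (448,172) are look-alikes, and the crop confirms that. So the disc goes first, into seat 1 at (258,199), and the next seats clockwise are (270,238), (230,252) and (218,212).

Next I'll triangulate.

```bash
cat > m.py <<'E'
import numpy as np,cv2
def ray(p,uv):
    d=p['T'][:3,:3]@np.linalg.solve(p['mtx'],[uv[0],uv[1],1.]);return p['T'][:3,3],d/np.linalg.norm(d)
def tri(ps,uvs):
    A=np.zeros((3,3));b=np.zeros(3);R=[]
    for p,u in zip(ps,uvs):
        o,d=ray(p,u);M=np.eye(3)-np.outer(d,d);A+=M;b+=M@o;R.append((M,o))
    X=np.linalg.solve(A,b);return X,max(np.linalg.norm(M@(X-o)) for M,o in R)
def plane(p,uv,z):
    o,d=ray(p,uv);return o+d*(z-o[2])/d[2]
def proj(p,X):
    c=np.linalg.inv(p['T'])@np.append(X,1);q=p['mtx']@c[:3];return q[:2]/q[2]
def blob(p,mask,uv,r=14):
    n,l,s,c=cv2.connectedComponentsWithStats(mask.astype(np.uint8))
    k=[i for i in range(1,n) if s[i,4]>25 and np.hypot(*(c[i]-uv))<r]
    if not k: return None,0
    i=min(k,key=lambda i:np.hypot(*(c[i]-uv)));return c[i],s[i,4]
E
python3 - <<'E'
from cell import arm
from m import *
ps=[arm.get_image(n) for n in('top','scene')]
seeds={'disc':[(399.5,157),(323,157)],'c2':[(377.5,166),(316.5,168)],'c3':[(351,175.5),(307.5,183)],'c4':[(327,183),(298,197)]}
for k,u in seeds.items():
    c=[]
    for p,s in zip(ps,u):
        h=p['frame'].astype(int);sat=h.max(2)-h.min(2)
        m=(h[:,:,0]>150)&((sat>50) if k=='disc' else (sat<60))&(h[:,:,2]>60)
        b,a=blob(p,m,s,9);c.append(b);print(k,None if b is None else b.round(1),a)
    if all(x is not None for x in c): X,e=tri(ps,c);print('  ',X.round(4),round(e,4))
# seats: floor blobs inside rings
S=[[(258,199),(264.5,242.5)],[(270,238.5),(296,255)],[(230.5,252),(279,284)],[(217.5,212.5),(246,270)]]
for i,u in enumerate(S):
    X,e=tri(ps,u);print('eyeseat',i+1,X.round(4),round(e,4))
D={'hub':[(244.3,225.7),(271.5,262)],'tabdot':[(267.3,178.6),(259,227.5)],'rackdot':[(419,150.7),(330,149.3)]}
for k,u in D.items():
    X,e=tri(ps,u);print(k,X.round(4),round(e,4),plane(ps[0],u[0],.01).round(4),plane(ps[1],u[1],.01).round(4))
for l in('seat_1','seat_2','prep_rack','carousel'):
  for d in arm.place_of(l,ps[0])[:4]: print(l,plane(ps[0],np.array(d['centre'])*[640,400],.008 if 's' == l[0] else 0).round(4),round(d['conf'],2))
for l in('seat_1','prep_rack','carousel'):
  for d in arm.place_of(l,ps[1])[:4]: print(l,plane(ps[1],np.array(d['centre'])*[640,400],.008 if 's' == l[0] else 0).round(4),round(d['conf'],2))
E
```

```text
disc [399.1 156. ] 96
disc [322.5 156.5] 44
   [0.6443 0.0551 0.0209] 0.0002
c2 [377.4 165.2] 235
c2 [316.1 167. ] 135
   [0.6227 0.1006 0.0293] 0.0003
c3 [350.7 174.9] 233
c3 [306.9 182.1] 137
   [0.6015 0.1551 0.0285] 0.0002
c4 [326.7 182.6] 235
c4 [297.7 195.6] 149
   [0.5842 0.2041 0.0289] 0.0003
eyeseat 1 [0.5491 0.3495 0.0014] 0.0004
eyeseat 2 [0.4661 0.3204 0.0051] 0.0001
eyeseat 3 [0.4356 0.4021 0.0058] 0.0002
eyeseat 4 [0.5178 0.433  0.0062] 0.0
hub [0.4918 0.3755 0.0064] 0.0005 [0.4914 0.3745 0.01  ] [0.4902 0.3771 0.01  ]
tabdot [0.5926 0.3308 0.0033] 0.0002 [0.5917 0.3297 0.01  ] [0.5886 0.3335 0.01  ]
rackdot [0.6583 0.0118 0.0086] 0.0001 [0.6581 0.0121 0.01  ] [0.6572 0.0127 0.01  ]
seat_1 [0.551  0.3494 0.008 ] 0.92
seat_1 [0.5227 0.4284 0.008 ] 0.83
seat_1 [0.4315 0.4011 0.008 ] 0.68
seat_2 [0.551  0.3494 0.008 ] 0.92
seat_2 [0.5227 0.4284 0.008 ] 0.83
seat_2 [0.4315 0.4011 0.008 ] 0.68
prep_rack [0.6128 0.1262 0.    ] 0.68
carousel [0.4949 0.3751 0.    ] 0.65
carousel [0.3525 0.1864 0.    ] 0.5
seat_1 [0.465  0.3255 0.008 ] 0.97
seat_1 [0.5527 0.357  0.008 ] 0.77
seat_1 [0.5212 0.427  0.008 ] 0.72
seat_1 [0.4339 0.3955 0.008 ] 0.69
prep_rack [0.6091 0.1295 0.    ] 0.69
carousel [0.4926 0.3695 0.    ] 0.68
```

Disc and cup lids triangulate to 0.021 and about 0.029 m, against 0.026 and 0.032 in the text. The seat spacing comes out at 125 mm against 124 mm, so the measurements are consistent. I'll turn the tool first so the fingers close across the row.

>>> carry_out(claw=[6, 6, 6, 6, 6, 6, 6, 6, 6, 6, 6, 6], delta_pos=[[0, 0, 0], [0, 0, 0], [0, 0, 0], [0, 0, 0], [0, 0, 0], [0, 0, 0], [0, 0, 0], [0, 0, 0], [0, 0, 0], [0, 0, 0], [0, 0, 0], [0, 0, 0]], angular=[[0, 0, -0.14], [0, 0, -0.14], [0, 0, -0.14], [0, 0, -0.14], [0, 0, -0.14], [0, 0, -0.14], [0, 0, -0.14], [0, 0, -0.14], [0, 0, -0.14], [0, 0, -0.14], [0, 0, -0.136], [0, 0, 0]], force=15)

```text
clock: 2.25
position: [0.2361, -0.5787, 0.1976]
ee_rot: [1.795, 2.579, 0.0]
force: [0.9, -0.5, -0.8]
width: 0.652
gripper_force: 0.0
```

```bash
cat > go.py <<'E'
import sys,numpy as np
from cell import arm
from scipy.spatial.transform import Rotation as R
s=arm.observe();Q=R.from_rotvec(s['ee_rot']);p=np.array(s['position']);M=Q.as_matrix()
print('t',round(s['clock'],2),'p',p.round(4),'yaw x',np.degrees(np.arctan2(M[1,0],M[0,0])).round(2),'z',M[:,2].round(4),'w',round(s['width']*91.8,1),'F',s['force'].round(1),'gf',round(float(np.max(s['gripper_force'])),1),'j',np.round(s['joints'],2))
for a in sys.argv[1:]:
    t=np.array(eval(a));print(a,'delta cm',(M.T@(t-p)*100).round(2));p=t
E
python3 go.py .38,-.1,.2 .6434,.0557,.12 .6434,.0557,.0165
```

```text
t 2.25 p [ 0.2361 -0.5787  0.1976] yaw x 110.32 z [ 1.e-04  1.e-04 -1.e+00] w 59.9 F [ 0.9 -0.5 -0.8] gf 0.0 j [ 1.31  0.46 -0.32  1.55  0.15  1.16  1.32]
.38,-.1,.2 delta cm [39.89 30.12 -0.24]
.6434,.0557,.12 delta cm [ 5.45 30.11  8.  ]
.6434,.0557,.0165 delta cm [-0.   -0.   10.35]
```

>>> carry_out(claw=[6, 6, 6, 6, 6, 6, 6, 6, 6, 6, 6, 6, 6, 6, 6, 6, 6, 6, 6, 6], delta_pos=[[2, 1.5, 0], [2, 1.5, 0], [2, 1.5, 0], [2, 1.5, 0], [2, 1.5, 0], [2, 1.5, 0], [2, 1.5, 0], [2, 1.5, 0], [2, 1.5, 0], [2, 1.5, 0], [2, 1.5, 0], [2, 1.5, 0], [2, 1.5, 0], [2, 1.5, 0], [2, 1.5, 0], [2, 1.5, 0], [2, 1.5, 0], [2, 1.5, 0], [2, 1.5, 0], [2, 1.5, 0]], angular=[[0, 0, 0], [0, 0, 0], [0, 0, 0], [0, 0, 0], [0, 0, 0], [0, 0, 0], [0, 0, 0], [0, 0, 0], [0, 0, 0], [0, 0, 0], [0, 0, 0], [0, 0, 0], [0, 0, 0], [0, 0, 0], [0, 0, 0], [0, 0, 0], [0, 0, 0], [0, 0, 0], [0, 0, 0], [0, 0, 0]])

```text
clock: 4.25
position: [0.3799, -0.0986, 0.1979]
ee_rot: [1.803, 2.572, 0.0]
force: [1.1, -0.3, 0.3]
width: 0.653
gripper_force: 0.0
```

>>> carry_out(claw=[6, 6, 6, 6, 6, 6, 6, 6, 6, 6, 6, 6, 6, 6, 6], delta_pos=[[0.4, 2.3, 0], [0.4, 2.3, 0], [0.4, 2.3, 0], [0.4, 2.3, 0], [0.4, 2.3, 0.5], [0.4, 2.3, 0.5], [0.4, 2.3, 1], [0.4, 2.3, 1], [0.4, 2.3, 1], [0.4, 2.3, 1], [0.4, 2.3, 1], [0.4, 2.3, 1], [0.4, 2.3, 1], [0, 0, 0], [0, 0, 0]], angular=[[0, 0, 0], [0, 0, 0], [0, 0, 0], [0, 0, 0], [0, 0, 0], [0, 0, 0], [0, 0, 0], [0, 0, 0], [0, 0, 0], [0, 0, 0], [0, 0, 0], [0, 0, 0], [0, 0, 0], [0, 0, 0], [0, 0, 0]])

```text
clock: 5.75
position: [0.6419, 0.0528, 0.1171]
ee_rot: [-1.799, -2.574, 0.001]
force: [-0.2, 0.2, 0.2]
width: 0.654
gripper_force: 0.0
```

```bash
python3 go.py .6434,.0557,.0165
```

```text
t 5.75 p [0.6419 0.0528 0.1171] yaw x 110.09 z [-1.1e-03 -1.0e-04 -1.0e+00] w 60.0 F [-0.2  0.2  0.2] gf 0.0 j [ 0.22  0.62 -0.61  1.58  0.38  1.07 -0.13]
.6434,.0557,.0165 delta cm [ 0.22  0.25 10.06]
```

>>> carry_out(claw=[6, 6, 6, 6, 6, 6, 6, 6, 6], delta_pos=[[0.1, 0.1, 1.5], [0.1, 0.1, 1.5], [0, 0, 1.5], [0, 0, 1.5], [0, 0, 1.5], [0, 0, 1], [0, 0, 1], [0, 0, 0.5], [0, 0, 0]], angular=[[0, 0, 0], [0, 0, 0], [0, 0, 0], [0, 0, 0], [0, 0, 0], [0, 0, 0], [0, 0, 0], [0, 0, 0], [0, 0, 0]])

```text
clock: 6.65
position: [0.643, 0.0551, 0.0169]
ee_rot: [-1.797, -2.576, 0.001]
force: [0.7, 0.2, 0.6]
width: 0.656
gripper_force: 0.0
```

```bash
python3 go.py .6434,.0557,.0165; python3 - <<'E'
from cell import arm
import cv2
p=arm.get_image('scene');cv2.imwrite('pics/g1.png',cv2.resize(p['frame'][80:240,240:400,::-1],None,fx=3.5,fy=3.5,interpolation=2))
E
```

```text
t 6.65 p [0.643  0.0551 0.0169] yaw x 110.22 z [-1.e-03 -2.e-04 -1.e+00] w 60.3 F [0.7 0.2 0.6] gf 0.0 j [ 0.19  0.72 -0.56  1.66  0.46  0.89 -0.2 ]
.6434,.0557,.0165 delta cm [0.05 0.06 0.04]
```

View pics/g1.png

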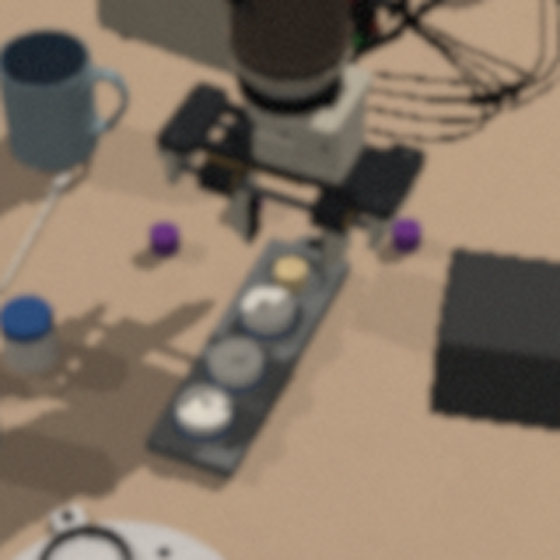

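The view shows the fingers straddling the yellow disc at crop (290,268), with the cups untouched. I'll check the offset numerically before closing.

```bash
python3 - <<'E'
from cell import arm
from m import *
for n in('scene','top'):
    p=arm.get_image(n);h=p['frame'].astype(int)
    print(n,proj(p,[.643,.0551,.026]),proj(p,[.643,.0551,.0169]))
    m=(h[:,:,0]>120)&(h[:,:,0]-h[:,:,2]>50)&(h[:,:,1]>100);u=(322.9,156.6) if n=='scene' else (399,156)
    print(blob(p,m,u,8))
E
```

```text
scene [322.89243914 155.47664865] [322.90016082 157.75186162]
(array([322.5, 156.5]), np.int32(44))
top [399.35850018 156.11590752] [398.78827211 156.83517669]
(None, 0)
```

>>> carry_out(claw=[1.8, 1.8, 1.8, 1.8, 1.8, 1.8, 1.8, 1.8, 1.8, 1.8], delta_pos=[[0, 0, 0], [0, 0, 0], [0, 0, 0], [0, 0, 0], [0, 0, 0], [0, 0, 0], [0, 0, 0], [0, 0, 0], [0, 0, 0], [0, 0, 0]], angular=[[0, 0, 0], [0, 0, 0], [0, 0, 0], [0, 0, 0], [0, 0, 0], [0, 0, 0], [0, 0, 0], [0, 0, 0], [0, 0, 0], [0, 0, 0]], force=15)

```text
clock: 7.8
position: [0.6434, 0.0551, 0.0176]
ee_rot: [-1.797, -2.577, 0.0]
force: [-0.2, 0.6, -0.3]
width: 0.199
gripper_force: 0.0
```

```bash
python3 go.py .6430,.0551,.075 .548,.3498,.075 .548,.3498,.0175
```

```text
t 7.8 p [0.6434 0.0551 0.0176] yaw x 110.22 z [-0. -0. -1.] w 18.2 F [-0.2  0.6 -0.3] gf 0.0 j [ 0.19  0.72 -0.56  1.66  0.46  0.89 -0.2 ]
.6430,.0551,.075 delta cm [ 0.01 -0.03 -5.74]
.548,.3498,.075 delta cm [30.94  1.27 -0.  ]
.548,.3498,.0175 delta cm [0.   0.   5.75]
```

>>> carry_out(claw=[1.8, 3, 4, 5, 6, 6, 6, 6], delta_pos=[[0, 0, 0], [0, 0, 0], [0, 0, 0], [0, 0, 0], [0, 0, 0], [0, 0, 0], [0, 0, 0], [0, 0, 0]], angular=[[0, 0, 0], [0, 0, 0], [0, 0, 0], [0, 0, 0], [0, 0, 0], [0, 0, 0], [0, 0, 0], [0, 0, 0]])

```text
clock: 8.6
position: [0.6434, 0.0551, 0.0177]
ee_rot: [1.797, 2.577, 0.0]
force: [0.4, -0.3, 0.4]
width: 0.649
gripper_force: 0.0
```

```bash
python3 go.py; python3 - <<'E'
from cell import arm
from m import *
im=[]
for n,u,c in(('scene',(322.9,156.6),(285,125)),('top',(399,156),(360,120))):
    p=arm.get_image(n);h=p['frame'].astype(int)
    m=(h[:,:,0]>120)&(h[:,:,0]-h[:,:,2]>50)&(h[:,:,1]>100)
    print(blob(p,m,u,14)); im.append(cv2.resize(p['frame'][c[1]:c[1]+75,c[0]:c[0]+75,::-1],(390,390),interpolation=2))
cv2.imwrite('pics/g2.png',np.hstack(im))
E
```

```text
t 8.6 p [0.6434 0.0551 0.0177] yaw x 110.22 z [ 1.e-04 -0.e+00 -1.e+00] w 59.6 F [ 0.4 -0.3  0.4] gf 0.0 j [ 0.19  0.72 -0.56  1.66  0.46  0.89 -0.2 ]
(array([322.5, 156.5]), np.int32(44))
(None, 0)
```

View pics/g2.png

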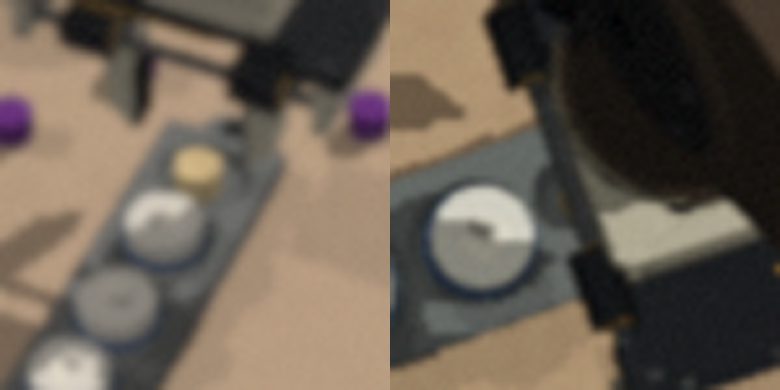

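The disc hasn't moved. The fingertips look about 20 mm higher than the disc: tip midpoint at scene (322,152), where (323,157.5) was expected. They closed above it. I'll close to 3.2 cm over it and look at where the tips are.

>>> carry_out(claw=[5, 4, 3.2, 3.2, 3.2, 3.2], delta_pos=[[0, 0, 0], [0, 0, 0], [0, 0, 0], [0, 0, 0], [0, 0, 0], [0, 0, 0]], angular=[[0, 0, 0], [0, 0, 0], [0, 0, 0], [0, 0, 0], [0, 0, 0], [0, 0, 0]])

```text
clock: 9.3
position: [0.6433, 0.0551, 0.0176]
ee_rot: [1.797, 2.577, -0.0]
force: [0.4, 0.2, 0.0]
width: 0.35
gripper_force: 0.0
```

```bash
python3 go.py; python3 - <<'E'
from cell import arm
from m import *
p=arm.get_image('scene');c=(290,115);k=11
im=cv2.resize(p['frame'][c[1]:c[1]+54,c[0]:c[0]+70,::-1],None,fx=k,fy=k,interpolation=2)
im=cv2.convertScaleAbs(im,alpha=1.6)
d=np.array([.938,.347,0])
for z,col in((.0177,(0,0,255)),(.037,(0,255,0))):
  for s in(-1,1):
    u=proj(p,np.array([.6434,.0551,z])+s*d*.016);cv2.drawMarker(im,tuple(((u-c+.5)*k).astype(int).tolist()),col,0,14,1)
cv2.imwrite('pics/g3.png',im)
E
```

```text
t 9.3 p [0.6433 0.0551 0.0176] yaw x 110.22 z [-0. -0. -1.] w 32.2 F [0.4 0.2 0. ] gf 0.0 j [ 0.19  0.72 -0.56  1.66  0.46  0.89 -0.2 ]
```

View pics/g3.png

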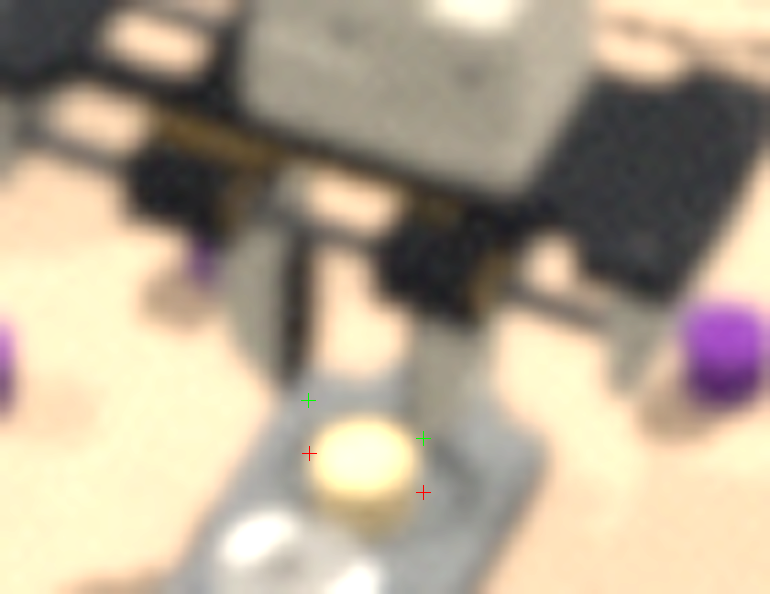

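The tips sit near the green marks (z ≈ 0.037), above the disc. I'll open and descend in small steps, watching the force.

>>> carry_out(claw=[4.2, 4.5, 4.5, 4.5, 4.5, 4.5], delta_pos=[[0, 0, 0], [0, 0, 0], [0, 0, 0], [0, 0, 0.2], [0, 0, 0.2], [0, 0, 0]], angular=[[0, 0, 0], [0, 0, 0], [0, 0, 0], [0, 0, 0], [0, 0, 0], [0, 0, 0]])

```text
clock: 9.95
position: [0.6431, 0.055, 0.0132]
ee_rot: [-1.797, -2.577, 0.001]
force: [-0.7, 0.5, 0.4]
width: 0.489
gripper_force: 0.0
```

>>> carry_out(claw=[4.5, 4.5, 4.5, 4.5], delta_pos=[[0, 0, 0.2], [0, 0, 0.1], [0, 0, 0], [0, 0, 0]], angular=[[0, 0, 0], [0, 0, 0], [0, 0, 0], [0, 0, 0]])

```text
clock: 10.35
position: [0.6434, 0.0552, 0.0106]
ee_rot: [1.797, 2.577, -0.0]
force: [-0.4, -0.0, 0.4]
width: 0.491
gripper_force: 0.0
```

>>> carry_out(claw=[4.5, 4.5, 4.5, 4.5], delta_pos=[[0, 0, 0.2], [0, 0, 0.2], [0, 0, 0], [0, 0, 0]], angular=[[0, 0, 0], [0, 0, 0], [0, 0, 0], [0, 0, 0]])

```text
clock: 10.75
position: [0.6433, 0.0551, 0.0065]
ee_rot: [-1.797, -2.577, 0.0]
force: [-0.0, 0.7, -0.4]
width: 0.49
gripper_force: 0.0
```

>>> carry_out(claw=[4.5, 4.5, 4.5, 4.5], delta_pos=[[0, 0, 0.2], [0, 0, 0.2], [0, 0, 0], [0, 0, 0]], angular=[[0, 0, 0], [0, 0, 0], [0, 0, 0], [0, 0, 0]])

```text
clock: 11.15
position: [0.6433, 0.0551, 0.0025]
ee_rot: [-1.797, -2.577, 0.0]
force: [0.6, -0.2, 0.1]
width: 0.488
gripper_force: 0.0
```

```bash
python3 go.py; python3 - <<'E'
from cell import arm
from m import *
p=arm.get_image('scene');c=(290,115);k=11
im=cv2.resize(p['frame'][c[1]:c[1]+54,c[0]:c[0]+70,::-1],None,fx=k,fy=k,interpolation=2)
im=cv2.convertScaleAbs(im,alpha=1.6)
cv2.imwrite('pics/g4.png',im)
E
```

```text
t 11.15 p [0.6433 0.0551 0.0025] yaw x 110.22 z [-2.e-04 -1.e-04 -1.e+00] w 44.8 F [ 0.6 -0.2  0.1] gf 0.0 j [ 0.18  0.74 -0.55  1.67  0.48  0.87 -0.21]
```

View pics/g4.png

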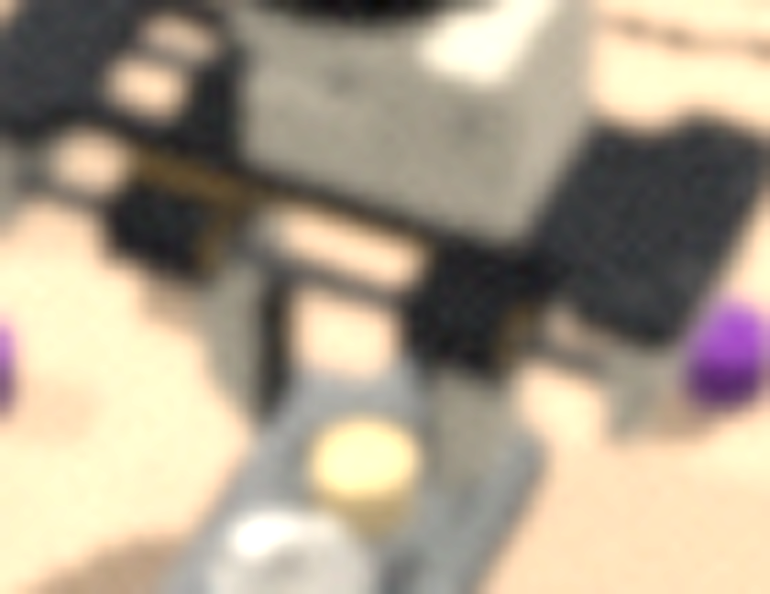

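The tips are now at crop (270,415) and (460,480), still around disc-top height. I'll go on until a light touch or the right depth.

>>> carry_out(claw=[4.5, 4.5, 4.5, 4.5], delta_pos=[[0, 0, 0.2], [0, 0, 0.2], [0, 0, 0], [0, 0, 0]], angular=[[0, 0, 0], [0, 0, 0], [0, 0, 0], [0, 0, 0]])

```text
clock: 11.6
position: [0.6433, 0.0551, -0.0015]
ee_rot: [-1.797, -2.577, 0.0]
force: [0.5, 1.3, 0.2]
width: 0.489
gripper_force: 0.0
```

>>> carry_out(claw=[4.5, 4.5, 4.5], delta_pos=[[0, 0, 0.2], [0, 0, 0], [0, 0, 0]], angular=[[0, 0, 0], [0, 0, 0], [0, 0, 0]])

```text
clock: 11.9
position: [0.6433, 0.0551, -0.0035]
ee_rot: [-1.797, -2.577, 0.0]
force: [0.3, 0.6, -0.6]
width: 0.49
gripper_force: 0.0
```

>>> carry_out(claw=[4.5, 4.5, 4.5], delta_pos=[[0, 0, 0.2], [0, 0, 0], [0, 0, 0]], angular=[[0, 0, 0], [0, 0, 0], [0, 0, 0]])

```text
clock: 12.2
position: [0.6433, 0.0551, -0.0055]
ee_rot: [-1.797, -2.577, 0.0]
force: [-0.4, -0.4, -0.1]
width: 0.491
gripper_force: 0.0
```

>>> carry_out(claw=[4.5, 4.5, 4.5], delta_pos=[[0, 0, 0.1], [0, 0, 0], [0, 0, 0]], angular=[[0, 0, 0], [0, 0, 0], [0, 0, 0]])

```text
clock: 12.5
position: [0.6434, 0.0551, -0.0064]
ee_rot: [1.797, 2.577, -0.0]
force: [0.1, 0.3, -0.2]
width: 0.489
gripper_force: 0.0
```

>>> carry_out(claw=[4.5, 4.5, 4.5], delta_pos=[[0, 0, 0.1], [0, 0, 0], [0, 0, 0]], angular=[[0, 0, 0], [0, 0, 0], [0, 0, 0]])

```text
clock: 12.8
position: [0.6433, 0.0552, -0.0074]
ee_rot: [-1.797, -2.577, 0.0]
force: [-0.0, -0.6, -0.1]
width: 0.489
gripper_force: 0.0
```

>>> carry_out(claw=[4, 3.2, 2.4, 2.2, 2.2, 2.2, 2.2], delta_pos=[[0, 0, 0], [0, 0, 0], [0, 0, 0], [0, 0, 0], [0, 0, 0], [0, 0, 0], [0, 0, 0]], angular=[[0, 0, 0], [0, 0, 0], [0, 0, 0], [0, 0, 0], [0, 0, 0], [0, 0, 0], [0, 0, 0]], force=10)

```text
clock: 13.5
position: [0.6434, 0.0551, -0.0074]
ee_rot: [1.797, 2.577, -0.0]
force: [-0.7, -0.8, 0.2]
width: 0.259
gripper_force: 10.0
```

Gripped: the opening is about 24 mm and the force 10 N. The reported TCP z therefore sits about 20 mm below the real tips, so I'll set things down at the same reading I picked them up at. Lifting now.

>>> carry_out(claw=[2.2, 2.2, 2.2, 2.2, 2.2, 2.2], delta_pos=[[0, 0, 0], [0, 0, -0.5], [0, 0, -1.5], [0, 0, -2], [0, 0, -2], [0, 0, 0]], angular=[[0, 0, 0], [0, 0, 0], [0, 0, 0], [0, 0, 0], [0, 0, 0], [0, 0, 0]], force=20)

```text
clock: 14.1
position: [0.6457, 0.056, 0.0567]
ee_rot: [1.795, 2.574, 0.006]
force: [0.0, -0.0, -0.2]
width: 0.257
gripper_force: 20.0
```

```bash
python3 go.py .548,.3498,.0526 .548,.3498,-.0072; python3 - <<'E'
from cell import arm
from m import *
p=arm.get_image('scene');c=(280,95);k=9
cv2.imwrite('pics/g5.png',cv2.resize(p['frame'][c[1]:c[1]+65,c[0]:c[0]+80,::-1],None,fx=k,fy=k,interpolation=2))
E
```

```text
t 14.1 p [0.6457 0.056  0.0567] yaw x 110.22 z [ 0.0057  0.001  -1.    ] w 23.6 F [ 0.  -0.  -0.2] gf 20.0 j [ 0.2   0.68 -0.58  1.63  0.43  0.96 -0.18]
.548,.3498,.0526 delta cm [30.95  0.99  0.39]
.548,.3498,-.0072 delta cm [ 0.01 -0.03  5.98]
```

View pics/g5.png

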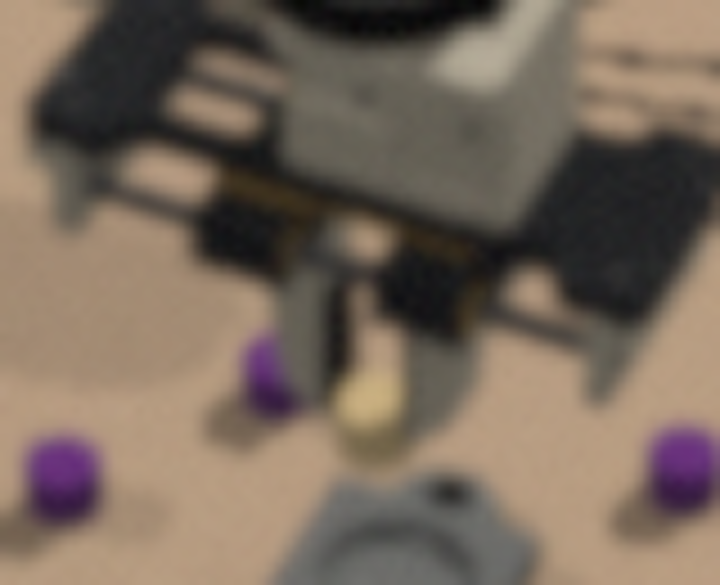

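The disc is held upright between the tips. On to seat 1.

>>> carry_out(claw=[2.2, 2.2, 2.2, 2.2, 2.2, 2.2, 2.2, 2.2, 2.2, 2.2, 2.2, 2.2, 2.2, 2.2, 2.2, 2.2, 2.2, 2.2], delta_pos=[[1, 0, 0], [2, 0.1, 0], [2, 0.1, 0], [2, 0.1, 0], [2, 0.1, 0], [2, 0.1, 0], [2, 0.1, 0], [2, 0.1, 0], [2, 0.1, 0], [2, 0.1, 0], [2, 0.1, 0], [2, 0.1, 0], [2, 0.1, 0], [2, 0.1, 0], [2, 0, 0], [2, 0, 0], [0, 0, 0], [0, 0, 0]], angular=[[0, 0, 0], [0, 0, 0], [0, 0, 0], [0, 0, 0], [0, 0, 0], [0, 0, 0], [0, 0, 0], [0, 0, 0], [0, 0, 0], [0, 0, 0], [0, 0, 0], [0, 0, 0], [0, 0, 0], [0, 0, 0], [0, 0, 0], [0, 0, 0], [0, 0, 0], [0, 0, 0]])

```text
clock: 15.95
position: [0.5474, 0.3506, 0.0518]
ee_rot: [-1.795, -2.578, 0.002]
force: [-0.1, -0.3, -1.2]
width: 0.253
gripper_force: 20.0
```

```bash
python3 go.py .548,.3498,.0526 .548,.3498,-.0072;
```

```text
t 15.95 p [0.5474 0.3506 0.0518] yaw x 110.31 z [-0.0012 -0.001  -1.    ] w 23.2 F [-0.1 -0.3 -1.2] gf 20.0 j [-0.29  0.69 -0.57  1.62  0.43  0.96 -0.66]
.548,.3498,.0526 delta cm [-0.1   0.03 -0.08]
.548,.3498,-.0072 delta cm [0.   0.01 5.98]
```

>>> carry_out(claw=[2.2, 2.2, 2.2, 2.2, 2.2, 2.2, 2.2, 2.2, 2.2], delta_pos=[[0, 0, 1.5], [0, 0, 1.5], [0, 0, 1], [0, 0, 0.8], [0, 0, 0.4], [0, 0, 0.2], [0, 0, 0.2], [0, 0, 0.1], [0, 0, 0]], angular=[[0, 0, 0], [0, 0, 0], [0, 0, 0], [0, 0, 0], [0, 0, 0], [0, 0, 0], [0, 0, 0], [0, 0, 0], [0, 0, 0]])

```text
clock: 16.85
position: [0.5486, 0.3507, -0.0041]
ee_rot: [1.797, 2.577, 0.001]
force: [-0.3, 0.3, -0.1]
width: 0.257
gripper_force: 20.0
```

>>> carry_out(claw=[2.2, 2.2], delta_pos=[[0, 0, 0.1], [0, 0, 0]], angular=[[0, 0, 0], [0, 0, 0]])

```text
clock: 17.05
position: [0.5485, 0.3506, -0.0053]
ee_rot: [1.797, 2.577, 0.0]
force: [0.0, -0.3, 0.3]
width: 0.256
gripper_force: 20.0
```

```bash
python3 go.py .548,.3498,-.0072
```

```text
t 17.05 p [ 0.5485  0.3506 -0.0053] yaw x 110.22 z [ 2.e-04  1.e-04 -1.e+00] w 23.5 F [ 0.  -0.3  0.3] gf 20.0 j [-0.31  0.76 -0.54  1.66  0.48  0.86 -0.69]
.548,.3498,-.0072 delta cm [-0.06 -0.07  0.19]
```

Another 2 mm until it touches, checking the force.

>>> carry_out(claw=[2.2, 2.2, 2.2, 2.2], delta_pos=[[0, 0, 0.1], [0, 0, 0.05], [0, 0, 0], [0, 0, 0]], angular=[[0, 0, 0], [0, 0, 0], [0, 0, 0], [0, 0, 0]])

```text
clock: 17.45
position: [0.5484, 0.3505, -0.0069]
ee_rot: [1.797, 2.577, -0.0]
force: [-0.6, -1.3, -0.8]
width: 0.256
gripper_force: 20.0
```

>>> carry_out(claw=[2.2, 2.2, 2.2], delta_pos=[[0, 0, 0.05], [0, 0, 0], [0, 0, 0]], angular=[[0, 0, 0], [0, 0, 0], [0, 0, 0]])

```text
clock: 17.75
position: [0.5485, 0.3506, -0.0074]
ee_rot: [1.797, 2.577, 0.0]
force: [-0.1, 0.2, 0.1]
width: 0.255
gripper_force: 20.0
```

>>> carry_out(claw=[2.2, 2.2], delta_pos=[[0, 0, 0.05], [0, 0, 0]], angular=[[0, 0, 0], [0, 0, 0]])

```text
clock: 17.95
position: [0.5485, 0.3506, -0.0074]
ee_rot: [1.797, 2.577, 0.0]
force: [0.1, -0.5, 4.5]
width: 0.253
gripper_force: 20.0
```

>>> carry_out(claw=[2.2, 2.2], delta_pos=[[0, 0, 0.05], [0, 0, 0]], angular=[[0, 0, 0], [0, 0, 0]])

```text
clock: 18.15
position: [0.5485, 0.3506, -0.0075]
ee_rot: [1.797, 2.577, 0.0]
force: [-0.9, -1.2, 8.9]
width: 0.256
gripper_force: 20.0
```

It's seated (contact force 4–9 N). Release gently and rise.

>>> carry_out(claw=[2.2, 2.6, 3, 3.6, 4.2, 4.2, 5, 6, 6, 6, 6], delta_pos=[[0, 0, -0.1], [0, 0, 0], [0, 0, 0], [0, 0, 0], [0, 0, 0], [0, 0, 0], [0, 0, -1], [0, 0, -2], [0, 0, -2], [0, 0, -1], [0, 0, 0]], angular=[[0, 0, 0], [0, 0, 0], [0, 0, 0], [0, 0, 0], [0, 0, 0], [0, 0, 0], [0, 0, 0], [0, 0, 0], [0, 0, 0], [0, 0, 0], [0, 0, 0]])

```text
clock: 19.25
position: [0.5494, 0.3514, 0.0546]
ee_rot: [1.797, 2.576, 0.005]
force: [-0.0, -0.2, -0.6]
width: 0.65
gripper_force: 0.0
```

```bash
python3 go.py .6222,.1006,.055 .6222,.1006,-.005 .6222,.1006,.055 .4657,.3195,.055
```

```text
t 19.25 p [0.5494 0.3514 0.0546] yaw x 110.21 z [ 0.0026  0.0018 -1.    ] w 59.7 F [-0.  -0.2 -0.6] gf 0.0 j [-0.29  0.69 -0.58  1.62  0.43  0.96 -0.66]
.6222,.1006,.055 delta cm [-26.05  -1.83  -0.07]
.6222,.1006,-.005 delta cm [-0.   -0.02  6.  ]
.6222,.1006,.055 delta cm [ 0.    0.02 -6.  ]
.4657,.3195,.055 delta cm [25.95 -7.12 -0.  ]
```

>>> carry_out(claw=[6, 6, 6, 6, 6, 6, 6, 6, 6, 6, 6, 6, 6, 6, 6, 6], delta_pos=[[-1, 0, 0], [-2, -0.2, 0], [-2, -0.2, 0], [-2, -0.2, 0], [-2, -0.2, 0], [-2, -0.2, 0], [-2, -0.2, 0], [-2, -0.2, 0], [-2, -0.2, 0], [-2, -0.1, 0], [-2, 0, 0], [-2, 0, 0], [-2, 0, 0], [-1, 0, 0], [0, 0, 0], [0, 0, 0]], angular=[[0, 0, 0], [0, 0, 0], [0, 0, 0], [0, 0, 0], [0, 0, 0], [0, 0, 0], [0, 0, 0], [0, 0, 0], [0, 0, 0], [0, 0, 0], [0, 0, 0], [0, 0, 0], [0, 0, 0], [0, 0, 0], [0, 0, 0], [0, 0, 0]])

```text
clock: 20.85
position: [0.6217, 0.1013, 0.0522]
ee_rot: [-1.796, -2.576, 0.0]
force: [-0.3, 1.1, -0.3]
width: 0.653
gripper_force: 0.0
```

```bash
python3 go.py .6222,.1006,-.006; python3 - <<'E'
from cell import arm
from m import *
p=arm.get_image('scene');k=3.6
cv2.imwrite('pics/g6.png',cv2.resize(p['frame'][110:300,220:390,::-1],None,fx=3.1,fy=3.1,interpolation=2))
E
```

```text
t 20.85 p [0.6217 0.1013 0.0522] yaw x 110.24 z [-9.e-04  5.e-04 -1.e+00] w 60.0 F [-0.3  1.1 -0.3] gf 0.0 j [ 0.13  0.66 -0.58  1.68  0.43  0.93 -0.26]
.6222,.1006,-.006 delta cm [-0.09  0.03  5.82]
```

View pics/g6.png

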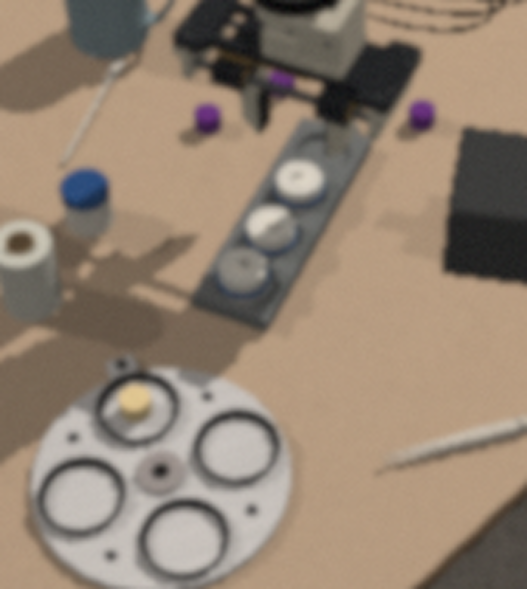

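The disc stands upright in seat 1, at crop (135,402), and the cups haven't moved. Descending on cup 2.

>>> carry_out(claw=[6, 6, 6, 6, 6, 6, 6], delta_pos=[[-0.1, 0, 1.5], [0, 0, 1.5], [0, 0, 1], [0, 0, 1], [0, 0, 0.5], [0, 0, 0.3], [0, 0, 0]], angular=[[0, 0, 0], [0, 0, 0], [0, 0, 0], [0, 0, 0], [0, 0, 0], [0, 0, 0], [0, 0, 0]])

```text
clock: 21.6
position: [0.6225, 0.0998, -0.0057]
ee_rot: [-1.797, -2.577, 0.0]
force: [0.3, -0.3, 0.4]
width: 0.649
gripper_force: 0.0
```

>>> carry_out(claw=[5, 4.5, 4, 4, 4, 4, 4], delta_pos=[[0, 0, 0], [0, 0, 0], [0, 0, 0], [0, 0, 0], [0, 0, 0], [0, 0, 0], [0, 0, 0]], angular=[[0, 0, 0], [0, 0, 0], [0, 0, 0], [0, 0, 0], [0, 0, 0], [0, 0, 0], [0, 0, 0]], force=15)

```text
clock: 22.3
position: [0.6228, 0.0997, -0.0051]
ee_rot: [1.797, 2.577, 0.0]
force: [-1.5, -0.7, 4.5]
width: 0.439
gripper_force: 15.0
```

```bash
python3 go.py .6222,.1006,.055 .4657,.3195,.055
```

```text
t 22.3 p [ 0.6228  0.0997 -0.0051] yaw x 110.22 z [ 4.e-04 -1.e-04 -1.e+00] w 40.3 F [-1.5 -0.7  4.5] gf 15.0 j [ 0.11  0.73 -0.54  1.71  0.48  0.83 -0.3 ]
.6222,.1006,.055 delta cm [ 0.1  -0.03 -6.01]
.4657,.3195,.055 delta cm [ 2.595e+01 -7.120e+00 -1.000e-02]
```

Cup gripped. Lift and carry it to seat 2.

>>> carry_out(claw=[4, 4, 4, 4, 4, 4, 4, 4, 4, 4, 4, 4, 4, 4, 4, 4, 4, 4, 4, 4], delta_pos=[[0, 0, -0.5], [0, 0, -1.5], [0, 0, -2], [0, 0, -2], [1, -0.3, 0], [2, -0.5, 0], [2, -0.5, 0], [2, -0.5, 0], [2, -0.5, 0], [2, -0.5, 0], [2, -0.6, 0], [2, -0.6, 0], [2, -0.6, 0], [2, -0.6, 0], [2, -0.6, 0], [2, -0.6, 0], [2, -0.5, 0], [1, -0.2, 0], [0, 0, 0], [0, 0, 0]], angular=[[0, 0, 0], [0, 0, 0], [0, 0, 0], [0, 0, 0], [0, 0, 0], [0, 0, 0], [0, 0, 0], [0, 0, 0], [0, 0, 0], [0, 0, 0], [0, 0, 0], [0, 0, 0], [0, 0, 0], [0, 0, 0], [0, 0, 0], [0, 0, 0], [0, 0, 0], [0, 0, 0], [0, 0, 0], [0, 0, 0]])

```text
clock: 24.3
position: [0.4666, 0.3184, 0.0545]
ee_rot: [1.797, 2.576, -0.001]
force: [-0.4, -0.8, -0.8]
width: 0.443
gripper_force: 15.0
```

```bash
python3 go.py .4657,.3195,-.005; python3 - <<'E'
from cell import arm
from m import *
p=arm.get_image('scene')
cv2.imwrite('pics/g7.png',cv2.resize(p['frame'][150:310,220:390,::-1],None,fx=3.6,fy=3.6,interpolation=2))
E
```

```text
t 24.3 p [0.4666 0.3184 0.0545] yaw x 110.2 z [ 2.e-04 -8.e-04 -1.e+00] w 40.7 F [-0.4 -0.8 -0.8] gf 15.0 j [-0.27  0.58 -0.6   1.84  0.42  0.86 -0.73]
.4657,.3195,-.005 delta cm [ 0.14 -0.05  5.95]
```

View pics/g7.png

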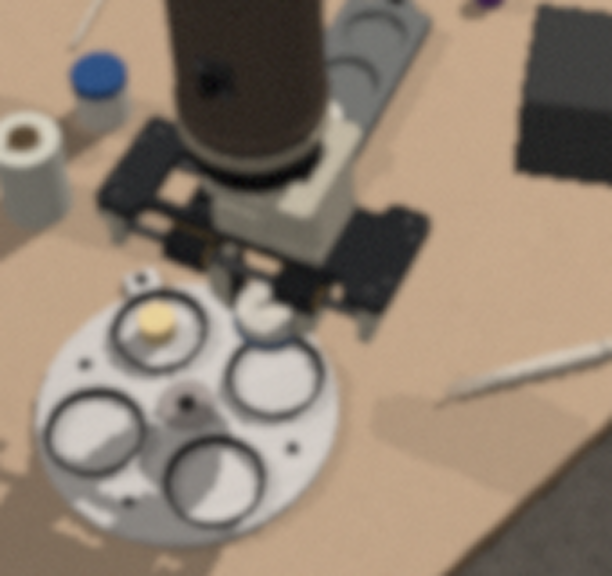

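The cup hangs upright over seat 2. Descend until it touches.

>>> carry_out(claw=[4, 4, 4, 4, 4, 4, 4, 4], delta_pos=[[0.1, 0, 1.5], [0, 0, 1.5], [0, 0, 1.2], [0, 0, 0.8], [0, 0, 0.4], [0, 0, 0.2], [0, 0, 0.1], [0, 0, 0]], angular=[[0, 0, 0], [0, 0, 0], [0, 0, 0], [0, 0, 0], [0, 0, 0], [0, 0, 0], [0, 0, 0], [0, 0, 0]])

```text
clock: 25.15
position: [0.466, 0.3203, -0.0021]
ee_rot: [1.797, 2.577, 0.001]
force: [-0.5, -0.3, 0.4]
width: 0.439
gripper_force: 15.0
```

>>> carry_out(claw=[4, 4, 4], delta_pos=[[0, 0, 0.1], [0, 0, 0.05], [0, 0, 0]], angular=[[0, 0, 0], [0, 0, 0], [0, 0, 0]])

```text
clock: 25.45
position: [0.4659, 0.3201, -0.0038]
ee_rot: [1.797, 2.577, 0.0]
force: [0.1, 0.3, 1.1]
width: 0.438
gripper_force: 15.0
```

>>> carry_out(claw=[4, 4, 4], delta_pos=[[0, 0, 0.05], [0, 0, 0], [0, 0, 0]], angular=[[0, 0, 0], [0, 0, 0], [0, 0, 0]])

```text
clock: 25.75
position: [0.4658, 0.3201, -0.0044]
ee_rot: [-1.797, -2.577, 0.0]
force: [0.2, -0.7, 0.1]
width: 0.44
gripper_force: 15.0
```

>>> carry_out(claw=[4, 4], delta_pos=[[0, 0, 0.05], [0, 0, 0]], angular=[[0, 0, 0], [0, 0, 0]])

```text
clock: 25.95
position: [0.4658, 0.3201, -0.005]
ee_rot: [-1.797, -2.577, 0.0]
force: [-0.1, 0.2, -0.3]
width: 0.442
gripper_force: 15.0
```

>>> carry_out(claw=[4, 4], delta_pos=[[0, 0, 0.05], [0, 0, 0]], angular=[[0, 0, 0], [0, 0, 0]])

```text
clock: 26.15
position: [0.4658, 0.3201, -0.0051]
ee_rot: [1.797, 2.577, -0.0]
force: [-1.4, -1.0, 4.6]
width: 0.441
gripper_force: 15.0
```

>>> carry_out(claw=[4, 4], delta_pos=[[0, 0, 0.05], [0, 0, 0]], angular=[[0, 0, 0], [0, 0, 0]])

```text
clock: 26.35
position: [0.4659, 0.3201, -0.0052]
ee_rot: [1.797, 2.576, 0.0]
force: [-2.2, -2.4, 10.1]
width: 0.44
gripper_force: 15.0
```

Contact again at the pick-up height. Release, rise, and move to cup 3.

>>> carry_out(claw=[4, 4.4, 4.8, 5.2, 5.6, 5.8, 6, 6, 6, 6, 6], delta_pos=[[0, 0, -0.1], [0, 0, 0], [0, 0, 0], [0, 0, 0], [0, 0, 0], [0, 0, 0], [0, 0, -1], [0, 0, -2], [0, 0, -2], [0, 0, -1], [0, 0, 0]], angular=[[0, 0, 0], [0, 0, 0], [0, 0, 0], [0, 0, 0], [0, 0, 0], [0, 0, 0], [0, 0, 0], [0, 0, 0], [0, 0, 0], [0, 0, 0], [0, 0, 0]])

```text
clock: 27.45
position: [0.4667, 0.3209, 0.0568]
ee_rot: [1.797, 2.576, 0.004]
force: [0.4, 0.1, -0.4]
width: 0.654
gripper_force: 0.0
```

```bash
python3 go.py .6013,.1551,.055; python3 - <<'E'
from cell import arm
from m import *
ps=[arm.get_image(n) for n in('top','scene')]
cv2.imwrite('pics/g8.png',np.hstack([cv2.resize(ps[1]['frame'][150:310,220:390,::-1],(390,366),interpolation=2),cv2.resize(ps[0]['frame'][125:285,190:360,::-1],(390,366),interpolation=2)]))
E
```

```text
t 27.45 p [0.4667 0.3209 0.0568] yaw x 110.21 z [ 0.0024  0.0016 -1.    ] w 60.0 F [ 0.4  0.1 -0.4] gf 0.0 j [-0.27  0.57 -0.61  1.84  0.42  0.86 -0.73]
.6013,.1551,.055 delta cm [-20.21   6.9    0.18]
```

View pics/g8.png

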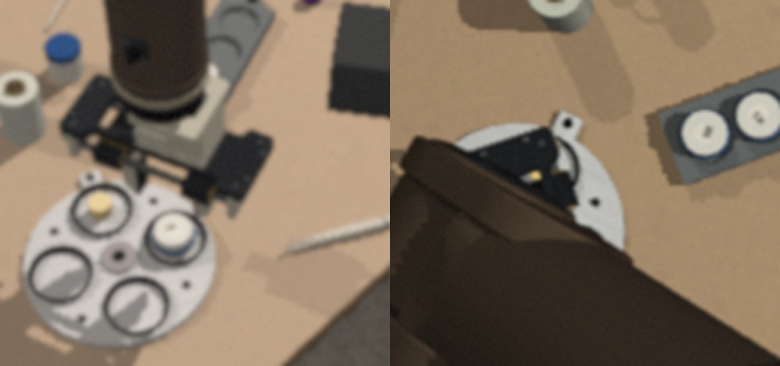

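The cup sits flat in seat 2, and cups 3 and 4 are untouched in the rack. Moving to cup 3.

>>> carry_out(claw=[6, 6, 6, 6, 6, 6, 6, 6, 6, 6, 6, 6, 6], delta_pos=[[-1, 0.3, 0], [-2, 0.7, 0], [-2, 0.7, 0], [-2, 0.7, 0], [-2, 0.7, 0], [-2, 0.7, 0], [-2, 0.7, 0], [-2, 0.7, 0], [-2, 0.7, 0], [-2, 0.7, 0], [-1.2, 0.4, 0], [0, 0, 0], [0, 0, 0]], angular=[[0, 0, 0], [0, 0, 0], [0, 0, 0], [0, 0, 0], [0, 0, 0], [0, 0, 0], [0, 0, 0], [0, 0, 0], [0, 0, 0], [0, 0, 0], [0, 0, 0], [0, 0, 0], [0, 0, 0]])

```text
clock: 28.85
position: [0.6007, 0.1551, 0.0547]
ee_rot: [-1.796, -2.576, 0.0]
force: [0.0, -0.0, 0.1]
width: 0.658
gripper_force: 0.0
```

```bash
python3 go.py .6013,.1551,-.006
```

```text
t 28.85 p [0.6007 0.1551 0.0547] yaw x 110.22 z [-1.e-03  4.e-04 -1.e+00] w 60.4 F [ 0.  -0.   0.1] gf 0.0 j [ 0.05  0.65 -0.59  1.7   0.43  0.93 -0.35]
.6013,.1551,-.006 delta cm [-0.03  0.06  6.07]
```

>>> carry_out(claw=[6, 6, 6, 6, 6, 6, 6], delta_pos=[[0, 0, 1.5], [0, 0, 1.5], [0, 0, 1.2], [0, 0, 1], [0, 0, 0.5], [0, 0, 0.3], [0, 0, 0]], angular=[[0, 0, 0], [0, 0, 0], [0, 0, 0], [0, 0, 0], [0, 0, 0], [0, 0, 0], [0, 0, 0]])

```text
clock: 29.55
position: [0.6013, 0.1548, -0.0052]
ee_rot: [-1.797, -2.577, 0.0]
force: [0.2, 1.0, 0.8]
width: 0.656
gripper_force: 0.0
```

>>> carry_out(claw=[5, 4.5, 4, 4, 4, 4, 4], delta_pos=[[0, 0, 0], [0, 0, 0], [0, 0, 0], [0, 0, 0], [0, 0, 0], [0, 0, 0], [0, 0, 0]], angular=[[0, 0, 0], [0, 0, 0], [0, 0, 0], [0, 0, 0], [0, 0, 0], [0, 0, 0], [0, 0, 0]], force=15)

```text
clock: 30.25
position: [0.6016, 0.1548, -0.0046]
ee_rot: [1.797, 2.577, 0.0]
force: [-0.5, -1.0, 3.7]
width: 0.446
gripper_force: 15.0
```

```bash
python3 go.py .6015,.1555,.065 .4354,.4018,.065
```

```text
t 30.25 p [ 0.6016  0.1548 -0.0046] yaw x 110.22 z [ 5.e-04 -0.e+00 -1.e+00] w 40.9 F [-0.5 -1.   3.7] gf 15.0 j [ 0.02  0.72 -0.55  1.74  0.49  0.82 -0.4 ]
.6015,.1555,.065 delta cm [ 0.07  0.02 -6.96]
.4354,.4018,.065 delta cm [ 2.885e+01 -7.070e+00 -1.000e-02]
```

>>> carry_out(claw=[4, 4, 4, 4, 4, 4, 4, 4, 4, 4, 4, 4, 4, 4, 4, 4, 4, 4, 4, 4], delta_pos=[[0, 0, -0.5], [0, 0, -1.5], [0, 0, -2], [0, 0, -2], [1, -0.2, 0], [2, -0.5, 0], [2, -0.5, 0], [2, -0.5, 0], [2, -0.5, 0], [2, -0.5, 0], [2, -0.5, 0], [2, -0.5, 0], [2, -0.5, 0], [2, -0.5, 0], [2, -0.5, 0], [2, -0.5, 0], [2, -0.5, 0], [2, -0.5, 0], [1.9, -0.4, 0], [0, 0, 0]], angular=[[0, 0, 0], [0, 0, 0], [0, 0, 0], [0, 0, 0], [0, 0, 0], [0, 0, 0], [0, 0, 0], [0, 0, 0], [0, 0, 0], [0, 0, 0], [0, 0, 0], [0, 0, 0], [0, 0, 0], [0, 0, 0], [0, 0, 0], [0, 0, 0], [0, 0, 0], [0, 0, 0], [0, 0, 0], [0, 0, 0]])

```text
clock: 32.25
position: [0.4318, 0.4047, 0.0556]
ee_rot: [-1.789, -2.579, -0.002]
force: [-0.2, 0.8, 0.3]
width: 0.44
gripper_force: 15.0
```

>>> carry_out(claw=[4, 4], delta_pos=[[0, 0, 0], [0, 0, 0]], angular=[[0, 0, 0], [0, 0, 0]])

```text
clock: 32.45
position: [0.4354, 0.4003, 0.055]
ee_rot: [1.798, 2.575, -0.001]
force: [0.2, 0.2, -0.0]
width: 0.443
gripper_force: 15.0
```

```bash
python3 go.py .4354,.4018,-.0046
```

```text
t 32.45 p [0.4354 0.4003 0.055 ] yaw x 110.16 z [ 2.e-04 -1.e-03 -1.e+00] w 40.7 F [ 0.2  0.2 -0. ] gf 15.0 j [-0.43  0.61 -0.6   1.77  0.43  0.89 -0.86]
.4354,.4018,-.0046 delta cm [0.15 0.05 5.96]
```

>>> carry_out(claw=[4, 4, 4, 4, 4, 4, 4, 4], delta_pos=[[0, 0, 1.5], [0, 0, 1.5], [0, 0, 1.2], [0, 0, 0.8], [0, 0, 0.4], [0, 0, 0.2], [0, 0, 0.2], [0, 0, 0]], angular=[[0, 0, 0], [0, 0, 0], [0, 0, 0], [0, 0, 0], [0, 0, 0], [0, 0, 0], [0, 0, 0], [0, 0, 0]])

```text
clock: 33.25
position: [0.4349, 0.4015, -0.0028]
ee_rot: [1.797, 2.577, 0.0]
force: [-0.7, 0.6, 0.1]
width: 0.441
gripper_force: 15.0
```

>>> carry_out(claw=[4, 4, 4], delta_pos=[[0, 0, 0.05], [0, 0, 0], [0, 0, 0]], angular=[[0, 0, 0], [0, 0, 0], [0, 0, 0]])

```text
clock: 33.55
position: [0.435, 0.4015, -0.0031]
ee_rot: [1.797, 2.577, 0.001]
force: [-0.2, -0.0, -0.8]
width: 0.438
gripper_force: 15.0
```

>>> carry_out(claw=[4, 4], delta_pos=[[0, 0, 0.05], [0, 0, 0]], angular=[[0, 0, 0], [0, 0, 0]])

```text
clock: 33.75
position: [0.4349, 0.4014, -0.0039]
ee_rot: [1.797, 2.577, -0.0]
force: [-0.1, 0.7, 0.4]
width: 0.442
gripper_force: 15.0
```

>>> carry_out(claw=[4, 4], delta_pos=[[0, 0, 0.05], [0, 0, 0]], angular=[[0, 0, 0], [0, 0, 0]])

```text
clock: 33.95
position: [0.4348, 0.4013, -0.0045]
ee_rot: [1.797, 2.577, -0.0]
force: [-0.2, -0.1, -0.1]
width: 0.442
gripper_force: 15.0
```

>>> carry_out(claw=[4, 4], delta_pos=[[0, 0, 0.05], [0, 0, 0]], angular=[[0, 0, 0], [0, 0, 0]])

```text
clock: 34.15
position: [0.4348, 0.4014, -0.0046]
ee_rot: [1.797, 2.577, 0.0]
force: [-1.7, -0.9, 3.6]
width: 0.44
gripper_force: 15.0
```

>>> carry_out(claw=[4, 4], delta_pos=[[0, 0, 0.05], [0, 0, 0]], angular=[[0, 0, 0], [0, 0, 0]])

```text
clock: 34.35
position: [0.4349, 0.4014, -0.0046]
ee_rot: [1.797, 2.576, 0.0]
force: [-1.9, -2.2, 9.7]
width: 0.442
gripper_force: 15.0
```

>>> carry_out(claw=[4, 4.4, 4.8, 5.2, 5.6, 5.8, 6, 6, 6, 6, 6], delta_pos=[[0, 0, -0.1], [0, 0, 0], [0, 0, 0], [0, 0, 0], [0, 0, 0], [0, 0, 0], [0, 0, -1], [0, 0, -2], [0, 0, -2], [0, 0, -1], [0, 0, 0]], angular=[[0, 0, 0], [0, 0, 0], [0, 0, 0], [0, 0, 0], [0, 0, 0], [0, 0, 0], [0, 0, 0], [0, 0, 0], [0, 0, 0], [0, 0, 0], [0, 0, 0]])

```text
clock: 35.45
position: [0.4356, 0.4023, 0.0574]
ee_rot: [1.797, 2.576, 0.005]
force: [-0.5, -0.2, 0.3]
width: 0.656
gripper_force: 0.0
```

>>> carry_out(claw=[6, 6, 6, 6, 6, 6, 6, 6, 6, 6, 6, 6, 6, 6, 6], delta_pos=[[-1, 0.2, 0], [-2, 0.6, 0], [-2, 0.6, 0], [-2, 0.6, 0], [-2, 0.6, 0], [-2, 0.6, 0], [-2, 0.6, 0], [-2, 0.6, 0], [-2, 0.6, 0], [-2, 0.6, 0], [-2, 0.7, 0], [-1.7, 0.6, 0], [-1, 0.3, 0], [0, 0, 0], [0, 0, 0]], angular=[[0, 0, 0], [0, 0, 0], [0, 0, 0], [0, 0, 0], [0, 0, 0], [0, 0, 0], [0, 0, 0], [0, 0, 0], [0, 0, 0], [0, 0, 0], [0, 0, 0], [0, 0, 0], [0, 0, 0], [0, 0, 0], [0, 0, 0]])

```text
clock: 36.95
position: [0.5835, 0.2042, 0.0551]
ee_rot: [-1.796, -2.576, 0.001]
force: [-0.5, 0.1, -0.2]
width: 0.653
gripper_force: 0.0
```

```bash
python3 go.py .584,.2042,-.0055; python3 - <<'E'
from cell import arm
from m import *
ps=[arm.get_image(n) for n in('top','scene')]
cv2.imwrite('pics/g9.png',np.hstack([cv2.resize(ps[1]['frame'][150:310,220:390,::-1],(390,366),interpolation=2),cv2.resize(ps[0]['frame'][125:285,190:360,::-1],(390,366),interpolation=2)]))
E
```

```text
t 36.95 p [0.5835 0.2042 0.0551] yaw x 110.23 z [-1.1e-03  2.0e-04 -1.0e+00] w 60.0 F [-0.5  0.1 -0.2] gf 0.0 j [-0.03  0.65 -0.59  1.7   0.43  0.93 -0.44]
.584,.2042,-.0055 delta cm [-0.02  0.05  6.06]
```

View pics/g9.png

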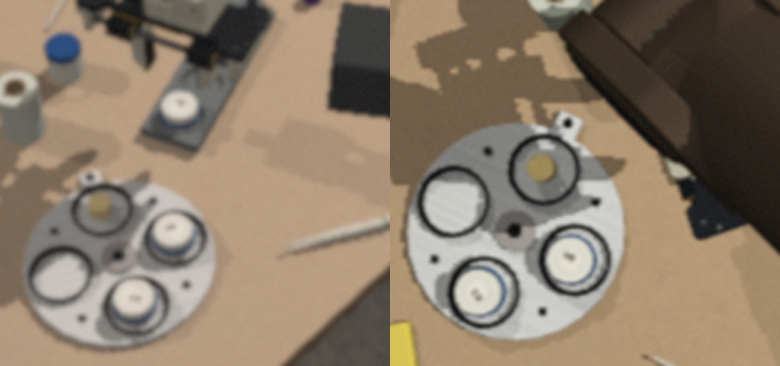

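Seats 1–3 are correctly filled and flat, with the cups at top-crop (575,260) and (480,293). Picking the last cup.

>>> carry_out(claw=[6, 6, 6, 6, 6, 6, 6], delta_pos=[[0, 0, 1.5], [0, 0, 1.5], [0, 0, 1.2], [0, 0, 1], [0, 0, 0.5], [0, 0, 0.3], [0, 0, 0]], angular=[[0, 0, 0], [0, 0, 0], [0, 0, 0], [0, 0, 0], [0, 0, 0], [0, 0, 0], [0, 0, 0]])

```text
clock: 37.75
position: [0.5842, 0.2039, -0.0047]
ee_rot: [-1.797, -2.577, 0.0]
force: [-0.1, -0.1, 0.0]
width: 0.654
gripper_force: 0.0
```

>>> carry_out(claw=[5, 4.5, 4, 4, 4, 4, 4], delta_pos=[[0, 0, 0], [0, 0, 0], [0, 0, 0], [0, 0, 0], [0, 0, 0], [0, 0, 0], [0, 0, 0]], angular=[[0, 0, 0], [0, 0, 0], [0, 0, 0], [0, 0, 0], [0, 0, 0], [0, 0, 0], [0, 0, 0]], force=15)

```text
clock: 38.45
position: [0.5845, 0.2039, -0.0041]
ee_rot: [1.797, 2.577, 0.0]
force: [-0.4, -0.9, 5.6]
width: 0.44
gripper_force: 15.0
```

```bash
python3 go.py .5845,.2042,.055 .5177,.4321,.055
```

```text
t 38.45 p [ 0.5845  0.2039 -0.0041] yaw x 110.22 z [ 4.e-04 -0.e+00 -1.e+00] w 40.3 F [-0.4 -0.9  5.6] gf 15.0 j [-0.06  0.72 -0.55  1.74  0.49  0.82 -0.49]
.5845,.2042,.055 delta cm [ 0.03  0.01 -5.91]
.5177,.4321,.055 delta cm [23.69  1.61 -0.  ]
```

>>> carry_out(claw=[4, 4, 4, 4, 4, 4, 4, 4, 4, 4, 4, 4, 4, 4, 4, 4, 4, 4, 4, 4], delta_pos=[[0, 0, -0.5], [0, 0, -1.5], [0, 0, -2], [0, 0, -2], [1, 0.1, 0], [2, 0.1, 0], [2, 0.1, 0], [2, 0.1, 0], [2, 0.1, 0], [2, 0.1, 0], [2, 0.1, 0], [2, 0.2, 0], [2, 0.2, 0], [2, 0.2, 0], [2, 0.2, 0], [1.7, 0.1, 0], [1, 0.1, 0], [0, 0, 0], [0, 0, 0], [0, 0, 0]], angular=[[0, 0, 0], [0, 0, 0], [0, 0, 0], [0, 0, 0], [0, 0, 0], [0, 0, 0], [0, 0, 0], [0, 0, 0], [0, 0, 0], [0, 0, 0], [0, 0, 0], [0, 0, 0], [0, 0, 0], [0, 0, 0], [0, 0, 0], [0, 0, 0], [0, 0, 0], [0, 0, 0], [0, 0, 0], [0, 0, 0]])

```text
clock: 40.45
position: [0.5191, 0.4307, 0.0555]
ee_rot: [1.798, 2.575, -0.001]
force: [-0.0, 0.5, 0.4]
width: 0.44
gripper_force: 15.0
```

```bash
python3 go.py .5177,.4321,-.004
```

```text
t 40.45 p [0.5191 0.4307 0.0555] yaw x 110.13 z [ 3.0e-04 -1.1e-03 -1.0e+00] w 40.4 F [-0.   0.5  0.4] gf 15.0 j [-0.42  0.72 -0.57  1.55  0.44  1.   -0.77]
.5177,.4321,-.004 delta cm [ 0.19 -0.09  5.95]
```

>>> carry_out(claw=[4, 4, 4, 4, 4, 4, 4, 4], delta_pos=[[0.1, -0.1, 1.5], [0, 0, 1.5], [0, 0, 1.2], [0, 0, 0.8], [0, 0, 0.4], [0, 0, 0.2], [0, 0, 0.2], [0, 0, 0]], angular=[[0, 0, 0], [0, 0, 0], [0, 0, 0], [0, 0, 0], [0, 0, 0], [0, 0, 0], [0, 0, 0], [0, 0, 0]])

```text
clock: 41.25
position: [0.5172, 0.4329, -0.0022]
ee_rot: [1.797, 2.577, 0.001]
force: [0.6, 0.2, -1.3]
width: 0.438
gripper_force: 15.0
```

>>> carry_out(claw=[4, 4, 4], delta_pos=[[0, 0, 0.05], [0, 0, 0.05], [0, 0, 0]], angular=[[0, 0, 0], [0, 0, 0], [0, 0, 0]])

```text
clock: 41.55
position: [0.5172, 0.4328, -0.0032]
ee_rot: [1.797, 2.577, 0.0]
force: [-0.0, 0.3, 0.0]
width: 0.434
gripper_force: 15.0
```

>>> carry_out(claw=[4, 4], delta_pos=[[0, 0, 0.05], [0, 0, 0]], angular=[[0, 0, 0], [0, 0, 0]])

```text
clock: 41.75
position: [0.5171, 0.4327, -0.0039]
ee_rot: [1.797, 2.577, -0.0]
force: [0.3, 0.9, 0.1]
width: 0.438
gripper_force: 15.0
```

>>> carry_out(claw=[4, 4], delta_pos=[[0, 0, 0.05], [0, 0, 0]], angular=[[0, 0, 0], [0, 0, 0]])

```text
clock: 41.95
position: [0.5171, 0.4328, -0.004]
ee_rot: [1.797, 2.577, 0.0]
force: [-1.6, -0.8, 4.4]
width: 0.437
gripper_force: 15.0
```

Contact. Release, rise and move clear so I can look.

>>> carry_out(claw=[4, 4.4, 4.8, 5.2, 5.6, 5.8, 5.8, 5.8, 5.8, 5.8, 5.8], delta_pos=[[0, 0, -0.05], [0, 0, 0], [0, 0, 0], [0, 0, 0], [0, 0, 0], [0, 0, 0], [0, 0, -1], [0, 0, -2], [0, 0, -2], [0, 0, -2], [0, 0, -2]], angular=[[0, 0, 0], [0, 0, 0], [0, 0, 0], [0, 0, 0], [0, 0, 0], [0, 0, 0], [0, 0, 0], [0, 0, 0], [0, 0, 0], [0, 0, 0], [0, 0, 0]])

```text
clock: 43.05
position: [0.517, 0.4329, 0.0878]
ee_rot: [1.797, 2.577, 0.001]
force: [0.7, -0.3, 0.2]
width: 0.633
gripper_force: 0.0
```

>>> carry_out(claw=[5.8, 5.8, 5.8, 5.8, 5.8, 5.8, 5.8, 5.8, 5.8, 5.8, 5.8, 5.8, 5.8, 5.8], delta_pos=[[-1, 0, -1], [-2, 0, -1], [-2, 0, -1], [-2, 0, 0], [-2, 0, 0], [-2, 0, 0], [-2, 0, 0], [-2, 0, 0], [-2, 0, 0], [-2, 0, 0], [-2, 0, 0], [-2, 0, 0], [-2, 0, 0], [0, 0, 0]], angular=[[0, 0, 0], [0, 0, 0], [0, 0, 0], [0, 0, 0], [0, 0, 0], [0, 0, 0], [0, 0, 0], [0, 0, 0], [0, 0, 0], [0, 0, 0], [0, 0, 0], [0, 0, 0], [0, 0, 0], [0, 0, 0]])

```text
clock: 44.45
position: [0.6049, 0.1931, 0.1157]
ee_rot: [1.803, 2.571, -0.004]
force: [-0.5, 0.7, -0.5]
width: 0.635
gripper_force: 0.0
```

```bash
python3 go.py; python3 - <<'E'
from cell import arm
from m import *
ps=[arm.get_image(n) for n in('top','scene')]
cv2.imwrite('pics/g10.png',np.hstack([cv2.resize(ps[1]['frame'][150:310,220:390,::-1],(390,366),interpolation=2),cv2.resize(ps[0]['frame'][125:285,190:360,::-1],(390,366),interpolation=2)]))
E
```

```text
t 44.45 p [0.6049 0.1931 0.1157] yaw x 109.92 z [ 1.0e-04 -2.9e-03 -1.0e+00] w 58.3 F [-0.5  0.7 -0.5] gf 0.0 j [-0.    0.6  -0.6   1.6   0.38  1.06 -0.37]
```

View pics/g10.png

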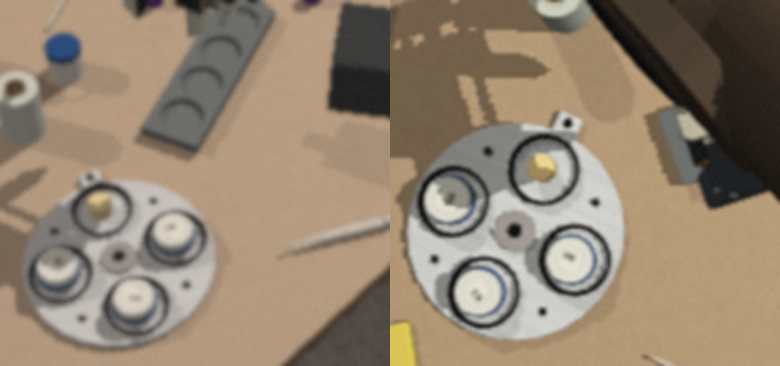

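All four stand flat in their seats in the right order, the rack is empty, and the bystanders in view haven't moved. The gripper is clear, so I'm handing in.

```bash
python3 -c "
from cell import arm
print(arm.sign_off())"
```

```text
the job is handed in; nothing more can be done
None
```

I loaded the check disc into seat 1 and the three cups into seats 2 to 4 in rack order, all upright and set down on the seat floors, and handed the job in at about 44.5 s; the hand-in gave no verdict.

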